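# Charge a lathe bearing with the push lubricator

### The arm

A 6-joint arm with a two-finger parallel gripper is mounted at the origin on the work surface. World frame = base frame: x ahead of the robot, y to its left, z up, the work surface at z = 0. Lengths are in m, angles in rad, forces in N, time in s.
With the tool pointing down it reaches from about 0.425 to 0.95 m from the base axis. Payload 14.7 kg.
Tool frame: the origin (TCP) lies between the finger pads; the fingertips stand 11 mm ahead of it and the grasp point (between the pads) lies 8 mm behind it; z points along the fingers, y is the line along which they close (so a half turn about z gives the same grasp; the last joint's range is limited). The gripper opens to 85 mm and grips with 20 to 120 N. Pads are 22 mm wide; open, the fingers measure 114 mm over their backs; the gripper's body (76 mm by 85 mm) begins 54 mm behind the grasp point. The pads swing forward as they close: fully open they stand 13 mm farther back than shut.
Start: joints at [1.229, 0.48, 1.596, -0, 1.065, -0.047], TCP at [0.189, 0.622, 0.242] pointing down, gripper open.
Joint ranges: [-2.75, 2.75], [-0.82, 2.05], [0.23, 2.67], [-1.56, 4.7], [0.09, 2.69], [-2.92, 2.92]. Speed limits (rad/s): [1.89, 1.89, 2.39, 3.01, 3.01, 3.01].

### API

Orientations are given as a rotation vector (axis times angle).
In Python, from station import robot gives the robot as it stands.
- The arm moves only by the tool jog_arm, never from a script. Its argument "rows" is a list of rows, each a list of 3 entries, a list of its own where there are three numbers: the shift along the world's x, y, z each as a share of 5 cm, from -1 to 1, then the turn, a rotation vector about the world's x, y, z each as a share of 4 degrees, from -1 to 1, then the closure, from -1 (fully open) to 1 (shut). A call has 1 to 12 rows; each row shifts and turns the commanded pose from where the row before left it; what a row does not reach is not made up. A row lasts 1/10 s, in which the tool goes at most 50 mm and 8.59 degrees, less where a joint would pass 70% of its speed; a pose out of reach is approached as far as the arm can. A call with a number of a shift or a turn outside -1 to 1 is refused whole. A call with a gripper value outside its range is refused whole. The fingers move at their own pace and stop on an object; "force" is the grip in N (left out, the last holds). Time passes only in rows, so rows that do not move let the fingers close. It gives the time, the measured TCP pose, the force, the opening and the grip force at its end, in the units of the state.
- robot.read_state(): the state, without advancing time (a new reading comes with each control period).
- robot.capture(name): name is "scene" or "top"; returns a dict with "frame" (400x640x3 uint8, red, green, blue), "z_map" (400x640 float32, m along the optical axis (not along the pixel's ray), 0 where there is no reading), "fovy" (degrees; the focal length in pixels is half the picture's height over the tangent of half this angle, whatever the lens; pixels are square), "cx", "cy" (the principal point, pixels), "distortion" ([k1, k2, p1, p2, k3] as OpenCV has them; the pictures are not rectified), "extrinsics" (4x4, takes a point from camera to world coordinates). Camera axes: x right, y down, z forward; pixel columns grow to the right and rows downward; lengths in m; the calibration is good to about 2 mm. A picture is of the moment at which its call begins.
- robot.sign_off(): hands the job in; it is judged then, once.
The state is a dict: "time_s": time; "q": joint angles; "dq": joint speeds; "joint_torque": joint torques, N m; "ee_pos": TCP position; "orientation": TCP orientation; "wrist_force": force on the tool from outside, world axes, zero at the start; "wrist_torque": the same for the moment, N m; "opening": finger opening in m; "finger_force": force on a finger pad.
Only numpy, scipy, OpenCV 4.12 (cv2) and the standard library are available. Lean on these libraries where they do the work, as an engineer would, in place of code of your own. Each camera call takes 0.05 s, during which the arm holds its last target. There are 200 camera calls.

### The job

Take the push lubricator (square-handled, not the brass punch) from its wooden stand, put its coupler end through the guide eye on the bearing and press it squarely onto the tilted nipple until it snaps. Finish while still gripping it and holding it against the spring, the plunger about three quarters in. Leave the punch, the tea glass and the small brass wheel where they are.

Things in the scene. Friction and masses are not known exactly. Their poses are not given: they have to be found in the camera images.
- lubricator: Loose push lubricator, 0.3 kg, 128 mm long, upright, coupler down, in a hole of the stand. Origin: centre of the coupler's open mouth; z runs along the tool to the handle's top. Along z: coupler, 30 mm diameter, 0-30 mm (mouth 18.4 mm wide, 4 mm deep, then a chamber 24.4 mm wide, roof at 25 mm); neck, 14 mm diameter, to 64 mm; round shoulder, 38 mm diameter, to 70 mm; square handle to 128 mm.
- handle (a point): Middle of the lubricator's square aluminium handle, 24 x 24 mm, 99 mm from the mouth; the handle runs 29 mm either way along the tool. Its flats face along the tool's x and y axes. With the fingertips just above the shoulder (70 mm from the mouth) they cannot slide down when pushing.
- stand: Dark wooden block 66 x 150 x 34 mm (x, y, z), fixed on the bench; origin at the centre of its underside. Two round holes, 33 mm diameter, 24 mm deep (floor 10 mm above the bench), at y = -40 and +40 mm; one holds the lubricator, the other the punch.
- punch: Bystander: loose round turned brass punch, 30 mm diameter, 54 mm tall, in the other hole of the stand (its top 64 mm above the bench); origin at the centre of its underside.
- bearing: Grey spindle bearing fixed to the bench: foot 110 x 100 mm, round housing, steel shaft along its y axis (45 mm high, 130 mm long) with a brass pulley. Origin on the bench under the shaft's middle. The nipple rises from the housing, leaning 0.44 rad (25 degrees) from vertical towards the bearing's -x; a dark rod from the +x side carries the guide eye.
- nipple: Fixed steel nipple, tilted. Origin at its foot on a 30 mm round boss; z points outwards along it. Stem 16 mm diameter to 21 mm, tapering to 10 mm diameter at 26 mm; a sprung brass plunger, 9 mm diameter, domed, stands out of it to 34 mm. Plunger travel = 9 mm minus the distance of the coupler's mouth from this origin; fully in (8 mm) the coupler's roof meets the stem.
- balls (a point): Point on the nipple's axis, 16 mm from its origin (z outwards), level with three sprung balls in the stem's sides, 22.4 mm over their tops. Pushing the coupler's mouth over them takes about 12 N; it has snapped when the mouth is less than 9 mm from the nipple's origin.
- eye (a point): Centre of the guide eye, a fixed dark steel ring around the nipple's axis (z outwards along it), 49 mm from the nipple's origin; hole 36 mm, outside 46 mm in diameter, 6 mm thick.
- plunger (a joint): Travel of the nipple's plunger, 0 (out) to 0.008 m (fully in); its spring pushes back with about 5 N at 0 and 11 N fully in.
- glass: Bystander: loose amber tea glass, 56 mm diameter, 75 mm tall, origin at the centre of its underside.
- wheel: Bystander: loose flat brass wheel, 48 mm diameter, 6 mm thick, lying on the bench, origin at the centre of its underside.
Things that resemble listed ones, but are neither listed nor needed, are in the scene too. What is shaped like the lubricator but green is not meant. Leave any orange look-alike of the bearing alone.

How it is judged:
On the way, in this order (a step that is already met when the one before it is completed fails the run):
1. the lubricator is lifted clear of its stand in the gripper (height (world z) of lubricator above 0.045 m and contact force between the fingers and lubricator above 2 N), for 0.1 s.
2. the coupler's mouth has come down through the guide eye, over the nipple (z of lubricator in the frame of nipple between 0.01 and 0.045 m and x of lubricator in the frame of nipple between -0.006 and 0.006 m and y of lubricator in the frame of nipple between -0.006 and 0.006 m), for 0.02 s.
3. the coupler has snapped past the balls, square to the nipple (z of lubricator in the frame of nipple below 0.009 m and angle between the z axis of lubricator and the z axis of nipple, either way round below 0.12 rad), for 0.1 s.
At the end, for the whole second after the job is handed in: Gripper holds the lubricator, its mouth within 3 mm (x and y) of the nipple axis, square within 0.12 rad, under 8 mm from the nipple origin; plunger pressed over 3 mm, nipple pushing back over 3 N; punch, glass and wheel within 30 mm of their start (value of joint plunger above 0.003 m and z of lubricator in the frame of nipple below 0.008 m and x of lubricator in the frame of nipple between -0.003 and 0.003 m and y of lubricator in the frame of nipple between -0.003 and 0.003 m and angle between the z axis of lubricator and the z axis of nipple, either way round below 0.12 rad and contact force between lubricator and nipple above 3 N and contact force between the fingers and lubricator above 2 N and distance of each of punch, glass, wheel from where it was at the start of the episode below 0.03 m); the arm keeps its last pose, push and grip.
It fails at once if the punch, tea glass or brass wheel is knocked away (distance of any of punch, glass, wheel from where it was at the start of the episode above 0.03 m).
It also fails if it takes over 42 s, if anything falls off the work surface, if the arm or the gripper's body presses on something with over 40 N, if the wrist force passes 120 N, or if a joint passes its speed limit or range.

## Working session

There is one attempt and no reset: what is moved stays moved. The work goes in short steps, Python scripts to look and compute and a tool call to move; the robot and the scene stay as the last step left them, time stands still between calls to the robot, and variables do not carry over. Pictures are saved under pics/ and viewed, at most 10 in all, crops included, and the job is handed in when it is done.

Besides the shell and the picture viewer there is one more tool, called after "Call:" in YAML: its name, and indented under it one key for each argument. jog_arm: Moves the arm, as the interface text tells. Its arguments: {"type":"object","properties":{"rows":{"type":"array"},"force":{"type":"number"}},"required":["rows"]}

```bash
mkdir -p pics
cat > h.py <<'E'
import numpy as np, cv2, pickle
from station import robot
def snap(name,tag):
    c=robot.capture(name); pickle.dump(c,open(f'{tag}.pkl','wb')); cv2.imwrite(f'pics/{tag}.png',c['frame'][:,:,::-1]); return c
def load(tag): return pickle.load(open(f'{tag}.pkl','rb'))
def cloud(c):
    z=c['z_map']; h,w=z.shape; f=h/2/np.tan(np.radians(c['fovy'])/2)
    K=np.array([[f,0,c['cx']],[0,f,c['cy']],[0,0,1]])
    u,v=np.meshgrid(np.arange(w),np.arange(h))
    p=cv2.undistortPoints(np.stack([u,v],-1).reshape(-1,1,2).astype(np.float64),K,np.array(c['distortion'],float)).reshape(h,w,2)
    P=np.dstack([p*z[...,None],z]); E=np.array(c['extrinsics'])
    W=P@E[:3,:3].T+E[:3,3]; W[z==0]=np.nan
    return W
def proj(c,X):
    E=np.linalg.inv(np.array(c['extrinsics'])); f=200/np.tan(np.radians(c['fovy'])/2)
    K=np.array([[f,0,c['cx']],[0,f,c['cy']],[0,0,1.]])
    return cv2.projectPoints(np.asarray(X,float).reshape(-1,1,3),cv2.Rodrigues(E[:3,:3])[0],E[:3,3],K,np.array(c['distortion'],float))[0].reshape(-1,2)
E
python3 - <<'E'
from h import *
for n in('scene','top'):
    c=snap(n,n+'0'); print(n,c['fovy'],c['cx'],c['cy'],c['distortion'],np.round(c['extrinsics'],3).tolist())
print(robot.read_state())
E
```

```text
scene 45.233348541646855 319.7671406648279 195.6303718800953 [-0.00154367  0.          0.          0.          0.        ] [[0.593, 0.432, -0.68, 1.139], [0.805, -0.293, 0.516, -0.458], [0.024, -0.853, -0.522, 0.592], [0.0, 0.0, 0.0, 1.0]]
top 54.42870954530848 315.8768372982279 198.97117416861494 [-0.03158638  0.          0.          0.          0.        ] [[-0.006, -0.984, 0.178, 0.38], [-1.0, 0.011, 0.025, -0.005], [-0.027, -0.177, -0.984, 0.967], [0.0, 0.0, 0.0, 1.0]]
{'time_s': 0.1, 'q': array([ 1.22940397e+00,  4.80751472e-01,  1.59680175e+00,  1.68032369e-05,
        1.06508960e+00, -4.65973717e-02]), 'dq': array([ 0.00260069, -0.00123517, -0.00152546,  0.00010256, -0.00021822,
       -0.00110276]), 'joint_torque': array([ 7.46681271e-04, -9.52258515e+01, -4.31039035e+01, -3.11652338e-04,
        5.40658337e-03,  8.86321118e-05]), 'ee_pos': array([0.18871035, 0.62164108, 0.24175141]), 'orientation': array([-4.61368698e-01, -3.10731043e+00,  1.61408691e-03]), 'wrist_force': array([ 0.21150889,  0.28982032, -0.90693626]), 'wrist_torque': array([ 0.01579823,  0.00820328, -0.02608345]), 'finger_force': 0.0, 'opening': 0.08530221416437771}
```

View pics/scene0.png

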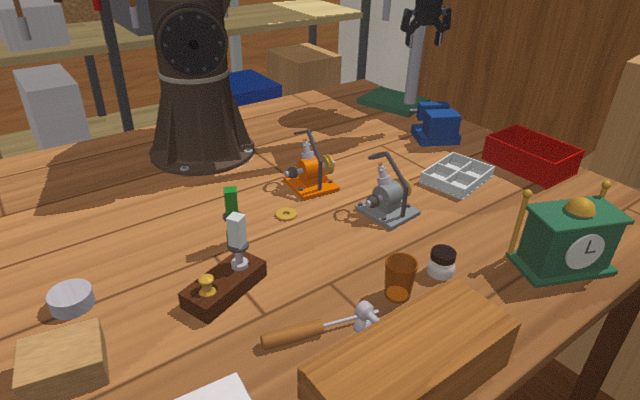

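View pics/top0.png

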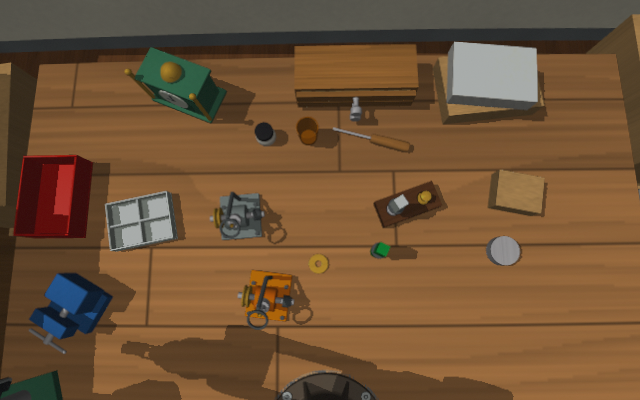

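The scene view shows the lubricator at (237,230) in the stand, with the punch at (207,285). The grey bearing is at (388,195), with its eye near (378,158), and the green decoy is at (231,200). In the top view the lubricator is at (400,204) and the bearing at (240,215). Next I'll enlarge both areas.

Run:
```python
from h import *
s=load('scene0');t=load('top0')
def crop(c,x,y,w,h,k): return cv2.resize(c['frame'][y:y+h,x:x+w,::-1],None,fx=k,fy=k,interpolation=cv2.INTER_CUBIC)
a=np.vstack([np.hstack([crop(s,350,140,80,60+30-15,5),crop(t,200,185,80,75,5)]),np.zeros((10,800,3),np.uint8)])[:, :]
cv2.imwrite('pics/bear.png',a)
b=np.hstack([crop(s,175,180,100,140,4),crop(t,365,170,100,140,4)]); cv2.imwrite('pics/lub.png',b)
for n,c in(('s',s),('t',t)):
    W=cloud(c); np.save(n+'W.npy',W)
W=np.load('tW.npy')
for n,(u,v) in dict(bench=(330,230),lubtop=(400,202),punch=(425,197),stand1=(380,212),wheel=(310,264),glass=(308,125),eye=(230,230)).items(): print(n,W[v,u].round(4))
W=np.load('sW.npy')
for n,(u,v) in dict(bench=(330,230),lubtop=(236,217),handle=(236,230),punch=(207,280)).items(): print(n,W[v,u].round(4))
```

```text
bench [ 0.4759 -0.0143  0.0013]
lubtop [ 0.5215 -0.1646  0.1375]
punch [ 0.5456 -0.2384  0.0621]
stand1 [ 0.5151 -0.1352  0.0343]
wheel [0.3926 0.0354 0.0087]
glass [0.7401 0.0383 0.0315]
eye [0.477  0.2339 0.0107]
bench [0.4935 0.0619 0.0008]
lubtop [ 0.5253 -0.1666  0.1387]
handle [ 0.5332 -0.1723  0.119 ]
punch [ 0.5568 -0.242   0.0611]
```

View pics/bear.png

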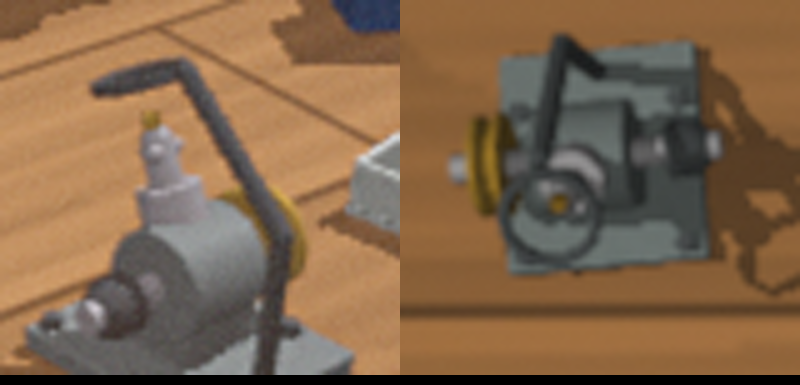

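View pics/lub.png

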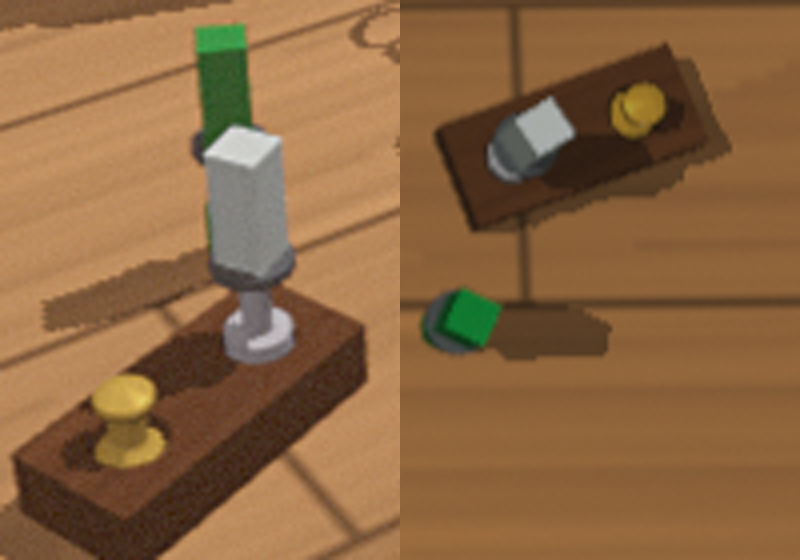

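The enlarged bearing view gives the eye centre at top px (230.2,228.2) and scene px ≈(378,155.8). The nipple tip is at top (231.8,225.6) and scene (380,162.6), and the shaft ends at top (211.4,218.6) and (262.4,214). In the lubricator view, the stand's top corners are at top px (374.2,202.5), (432,181), (441.2,207.5), (383,227.5). The handle-top corners are at about (395.5,201.5), (401.5,195), (408.5,202), (402,209.5).

Run:
```python
from h import *
from scipy.optimize import least_squares
s=load('scene0');t=load('top0'); Ws=np.load('sW.npy'); Wt=np.load('tW.npy')
def tri(a,b):
    f=lambda X: np.r_[proj(s,X)[0]-a, proj(t,X)[0]-b]
    r=least_squares(f,[.5,.0,.05]); return r.x.round(4), r.fun.round(2)
print('eye',tri((378,155.8),(230.2,228.2))); print('tip',tri((380,162.6),(231.8,225.6)))
# ray-plane helper: px at height z
def at(c,px,z):
    return least_squares(lambda p: proj(c,[p[0],p[1],z])[0]-px,[.5,0]).x
C=[at(t,p,.034) for p in [(374.25,202.5),(432,181),(441.25,207.5),(383,227.5)]]
C=np.array(C);print('stand',C.round(4).tolist(),C.mean(0).round(4)); d=C[1]-C[0]+C[2]-C[3]; e=C[1]-C[2]+C[0]-C[3]
print(np.linalg.norm(d)/2,np.linalg.norm(e)/2,'yaw long',np.degrees(np.arctan2(*d[::-1])))
H=np.array([at(t,p,.138) for p in [(395.5,201.5),(401.5,195),(408.5,202),(402,209.5)]]);print('handle top',H.round(4).tolist(),H.mean(0).round(4))
sh=np.array([at(t,p,.045) for p in [(211.4,218.6),(262.4,214)]]);print('shaft',sh.round(4),np.degrees(np.arctan2(*(sh[0]-sh[1])[::-1]))-90)
F=np.array([at(t,(200+(x-400)/5,185+y/5),.008) for x,y in [(500,58),(694,42),(708,258),(510,272)]]);print('foot',F.round(4).tolist(),F.mean(0))
for a,b in((0,1),(3,2),(0,3),(1,2)): print(np.linalg.norm(F[a]-F[b]),np.degrees(np.arctan2(*(F[a]-F[b])[::-1])))
# lubricator cloud: handle
for n,W,c in(('s',Ws,s),('t',Wt,t)):
    m=(np.hypot(W[...,0]-.525,W[...,1]+.167)<.035)&(W[...,2]>.085)
    P=W[m]; print(n,len(P)); m2=P[:,2]>.132; print(' top',P[m2].mean(0).round(4),cv2.minAreaRect(P[m2][:,:2].astype(np.float32)*1000))
    # ring points
    L=((W[...,2]>.10)&(np.hypot(W[...,0]-.47,W[...,1]-.215)<.08)); Q=W[L]; print(' ring',len(Q), Q.min(0).round(3),Q.max(0).round(3))
    np.save(n+'ring.npy',Q)
    v,u=np.nonzero(L); print('  px',u.min(),u.max(),v.min(),v.max())
```

```text
eye (array([0.4696, 0.2052, 0.1257]), array([-0.17,  0.03, -0.14, -0.11]))
tip (array([0.477 , 0.2054, 0.1122]), array([-0.32,  0.06, -0.26, -0.2 ]))
stand [[0.5385, -0.1222], [0.5903, -0.265], [0.5245, -0.2834], [0.4775, -0.1412]] [ 0.5327 -0.2029]
0.15085274245482788 0.06612979329385991 yaw long -70.87816433327102
handle top [[0.5226, -0.1549], [0.5367, -0.1684], [0.5212, -0.1828], [0.505, -0.1681]] [ 0.5214 -0.1685]
shaft [[0.5015 0.2715]
 [0.5115 0.148 ]] 4.642087217821029
foot [[0.5623, 0.2629], [0.5694, 0.1642], [0.4603, 0.1551], [0.4541, 0.2539]] [0.51150432 0.20903133]
0.09893035184872026 94.12077167651597
0.098939732235755 93.6127454261157
0.10855554165454144 4.777770896113982
0.10943280751244867 4.775379035285845
s 597
 top [ 0.5235 -0.1674  0.137 ] ((521.37109375, -166.95907592773438), (25.830387115478516, 24.97345733642578), 28.60531234741211)
 ring 282 [0.447 0.182 0.1  ] [0.544 0.227 0.144]
  px 368 403 151 179
t 185
 top [ 0.5237 -0.1657  0.1374] ((523.8554077148438, -166.05609130859375), (23.8022403717041, 25.365123748779297), 33.04692840576172)
 ring 266 [0.451 0.185 0.101] [0.546 0.227 0.143]
  px 220 239 196 237
```

Run:
```python
from h import *
from scipy.optimize import least_squares
Ws=np.load('sW.npy'); Wt=np.load('tW.npy')
# handle square fit
P=np.vstack([W[(np.hypot(W[...,0]-.5225,W[...,1]+.167)<.022)&(W[...,2]>.09)&(W[...,2]<.133)] for W in(Ws,)])
def f(p):
    c,s=np.cos(p[2]),np.sin(p[2]); d=P[:,:2]-p[:2]; q=np.abs(np.c_[d@[c,s],d@[-s,c]]); return q.max(1)-.012
for g in(0,20,40,60,80):
    r=least_squares(f,[.5225,-.167,np.radians(g)],loss='soft_l1',f_scale=.001); print(g,r.x[:2].round(4),np.degrees(r.x[2]).round(1),r.cost*1e6,len(P))
# ring fit
for yaw in (4.6,):
  a=np.radians(yaw); n=np.array([-np.sin(.4363)*np.cos(a),-np.sin(.4363)*np.sin(a),np.cos(.4363)])
  ex=np.array([np.cos(.4363)*np.cos(a),np.cos(.4363)*np.sin(a),np.sin(.4363)]); ey=np.cross(n,ex)
  B=np.c_[ex,ey,n]; c0=np.array([.4696,.2052,.1257])
  for k,W in(('s',Ws),('t',Wt)):
    Q=(W.reshape(-1,3)-c0)@B; m=(abs(Q[:,2])<.008)&(np.hypot(Q[:,0],Q[:,1])<.03)&~((Q[:,0]>.015))
    Q=Q[m]; Q=Q[np.hypot(Q[:,0],Q[:,1])>.013]
    r=least_squares(lambda p: np.maximum(abs(np.hypot(Q[:,0]-p[0],Q[:,1]-p[1])-.0205)-.0015,0),[0,0],loss='soft_l1',f_scale=.001)
    # free-normal plane fit
    u,sv,vt=np.linalg.svd(Q-Q.mean(0)); print(k,len(Q),r.x.round(4),'h med',np.median(Q[:,2]).round(4),np.percentile(Q[:,2],[5,95]).round(4),'normal',vt[2].round(2)); x,y=r.x
    print(' eye',(c0+B@[x,y,np.median(Q[:,2])-(.003 if k=='t' else .0)]).round(4))
# overlay
s=load('scene0');t=load('top0');th=np.linspace(0,6.28,80)
out=[]
for c,x,y in((s,355,140),(t,205,200)):
    im=cv2.resize(c['frame'][y:y+50,x:x+50,::-1],None,fx=8,fy=8,interpolation=cv2.INTER_CUBIC)
    for R,h,col in((.023,.003,(0,255,255)),(.018,.003,(0,255,0))):
        p=proj(c,c0+(np.c_[R*np.cos(th),R*np.sin(th),0*th+h])@B.T); p=(p-[x-.5,y-.5])*8
        cv2.polylines(im,[p.astype(np.int32)],True,col,1)
    ax=proj(c,np.array([c0-n*k for k in(.049,.023,.015,0)])); 
    for p in (ax-[x-.5,y-.5])*8: cv2.circle(im,tuple(int(v) for v in p),3,(0,0,255),1)
    out.append(im)
cv2.imwrite('pics/ov.png',np.hstack(out))
```

```text
0 [ 0.5204 -0.1658] 30.7 109.08507987103015 396
20 [ 0.5204 -0.1658] 30.7 109.08507987098236 396
40 [ 0.5204 -0.1658] 30.7 109.08507987098352 396
60 [ 0.5204 -0.1658] 30.7 109.08507987098223 396
80 [ 0.5204 -0.1658] 120.7 109.08507987102938 396
s 77 [-0.0008  0.    ] h med 0.0024 [-0.0007  0.0047] normal [ 0.    0.02 -1.  ]
 eye [0.4679 0.2051 0.1276]
t 106 [0.0013 0.0006] h med 0.0014 [-0.0012  0.005 ] normal [-0.01  0.01  1.  ]
 eye [0.4714 0.2059 0.1248]
```

View pics/ov.png

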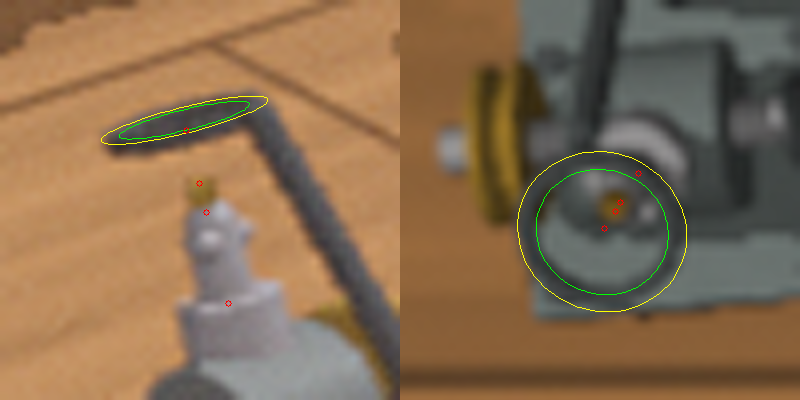

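The overlay fits: the ring outline lies on the eye in both views, and the axis passes through the nipple tip. I'm using eye ≈ (0.4697, 0.2053, 0.1257) and lubricator axis ≈ (0.5204, -0.1658) with its flats at 30.7°. Now I'll move above the lubricator.

Call:
jog_arm:
  rows:
    - [[0.65,-0.8,0.05],[0,0,-0.88],-1]
    - [[0.65,-0.8,0.05],[0,0,-0.88],-1]
    - [[0.65,-0.8,0.05],[0,0,-0.88],-1]
    - [[0.65,-0.8,0.05],[0,0,-0.88],-1]
    - [[0.65,-0.8,0.05],[0,0,-0.88],-1]
    - [[0.65,-0.8,0.05],[0,0,-0.88],-1]
    - [[0.65,-0.8,0.05],[0,0,-0.88],-1]
    - [[0.65,-0.8,0.05],[0,0,-0.88],-1]
    - [[0.1,-0.8,0],[0,0,-0.88],-1]
    - [[0.1,-0.8,0],[0,0,-0.88],-1]
    - [[0.1,-0.8,0],[0,0,-0.88],-1]
    - [[0.1,-0.8,0],[0,0,-0.88],-1]
  force: 60

```text
time_s: 1.3
ee_pos: [0.4605, 0.1502, 0.2615]
orientation: [-1.553, -2.73, 0.0]
wrist_force: [1.2, 0.1, -0.3]
opening: 0.0857
finger_force: 0.0
```

Call:
jog_arm:
  rows:
    - [[0.12,-0.75,0],[0,0,0],-1]
    - [[0.12,-0.75,0],[0,0,0],-1]
    - [[0.12,-0.75,0],[0,0,0],-1]
    - [[0.12,-0.75,0],[0,0,0],-1]
    - [[0.12,-0.75,0],[0,0,0],-1]
    - [[0.12,-0.75,0],[0,0,0],-1]
    - [[0.1,-0.5,0],[0,0,0],-1]
    - [[0.05,-0.25,0],[0,0,0],-1]
    - [[0,0,0],[0,0,0],-1]
    - [[0,0,0],[0,0,0],-1]

```text
time_s: 2.3
ee_pos: [0.5039, -0.1099, 0.2614]
orientation: [-1.55, -2.732, -0.0]
wrist_force: [-0.2, 0.3, -0.1]
opening: 0.0853
finger_force: 0.0
```

```bash
cat >> h.py <<'E'
from scipy.spatial.transform import Rotation as Rn
def st():
    s=robot.read_state(); R=Rn.from_rotvec(s['orientation']).as_matrix()
    print('t',round(s['time_s'],2),'tcp',s['ee_pos'].round(4),'yawY',np.degrees(np.arctan2(R[1,1],R[0,1])).round(2),'z',R[:,2].round(4),'q',s['q'].round(3),'F',s['wrist_force'].round(2),'T',s['wrist_torque'].round(2),'open',round(s['opening'],4),'ff',round(float(s['finger_force']),1)); return s,R
E
python3 -c "
from h import *
s,R=st(); print((np.array([.5204,-.1658,.092])-s['ee_pos'])/.05)"
```

```text
t 2.3 tcp [ 0.5039 -0.1099  0.2614] yawY 30.85 z [-7.e-04  5.e-04 -1.e+00] q [-0.274  0.272  1.877  0.     0.993 -0.812] F [-0.2   0.33 -0.05] T [ 0.05 -0.04 -0.02] open 0.0853 ff 0.0
[ 0.32951239 -1.11755355 -3.38872419]
```

Call:
jog_arm:
  rows:
    - [[0.17,-0.56,0],[0,0,0],-1]
    - [[0.16,-0.56,0],[0,0,0],-1]
    - [[0,0,-0.6],[0,0,0],-1]
    - [[0,0,-0.7],[0,0,0],-1]
    - [[0,0,-0.7],[0,0,0],-1]
    - [[0,0,-0.7],[0,0,0],-1]
    - [[0,0,-0.5],[0,0,0],-1]
    - [[0,0,-0.17],[0,0,0],-1]
    - [[0,0,0],[0,0,0],-1]
    - [[0,0,0],[0,0,0],-1]

```text
time_s: 3.3
ee_pos: [0.5215, -0.1663, 0.0942]
orientation: [1.549, 2.732, 0.0]
wrist_force: [0.8, 0.0, 0.0]
opening: 0.0855
finger_force: 0.0
```

```bash
python3 -c "
from h import *
s,R=st(); print((np.array([.5204,-.1658,.093])-s['ee_pos'])/.05)"
```

```text
t 3.3 tcp [ 0.5215 -0.1663  0.0942] yawY 30.91 z [ 1.e-03 -4.e-04 -1.e+00] q [-0.364  0.537  1.962  0.     0.642 -0.904] F [0.84 0.   0.04] T [0.02 0.03 0.04] open 0.0855 ff 0.0
[-0.0210228   0.00908478 -0.0244574 ]
```

Position is good. Closing the gripper.

Call:
jog_arm:
  rows:
    - [[-0.02,0.01,-0.01],[0,0,0],1]
    - [[0,0,0],[0,0,0],1]
    - [[0,0,0],[0,0,0],1]
    - [[0,0,0],[0,0,0],1]
    - [[0,0,0],[0,0,0],1]
    - [[0,0,0],[0,0,0],1]
    - [[0,0,0],[0,0,0],1]
    - [[0,0,0],[0,0,0],1]
  force: 60

```text
time_s: 4.1
ee_pos: [0.5202, -0.1664, 0.0931]
orientation: [1.55, 2.732, 0.0]
wrist_force: [0.8, -0.2, 6.0]
opening: 0.0235
finger_force: 59.2
```

Call:
jog_arm:
  rows:
    - [[0,0,0.2],[0,0,0],1]
    - [[0,0,0.5],[0,0,0],1]
    - [[0,0,0.7],[0,0,0],1]
    - [[0,0,0.7],[0,0,0],1]
    - [[0,0,0.7],[0,0,0],1]
    - [[0,0,0.7],[0,0,0],1]
    - [[-0.05,0.3,0.5],[0,0,0],1]
    - [[-0.1,0.6,0],[0,0,0],1]
    - [[-0.1,0.7,0],[0,0,0],1]
    - [[-0.1,0.7,0],[0.05,-0.6,0],1]
    - [[-0.1,0.7,0],[0.05,-0.6,0],1]
    - [[-0.1,0.7,0],[0.05,-0.6,0],1]

```text
time_s: 5.3
ee_pos: [0.4913, 0.0201, 0.2929]
orientation: [1.498, 2.639, 0.109]
wrist_force: [1.1, 0.6, -3.2]
opening: 0.0232
finger_force: 59.9
```

```bash
python3 -c "
from h import *
s,R=st(); print((np.array([.4242,.2016,.2236])-s['ee_pos'])/.05)"
```

```text
t 5.3 tcp [0.4913 0.0201 0.2929] yawY 31.03 z [ 0.1263  0.0109 -0.9919] q [-0.032  0.137  1.978  0.019  0.9   -0.581] F [ 1.11  0.64 -3.19] T [-0.01  0.08  0.03] open 0.0232 ff 59.9
[-1.34269583  3.62982039 -1.38649841]
```

Call:
jog_arm:
  rows:
    - [[-0.15,0.6,0],[0.05,-0.6,0],1]
    - [[-0.15,0.6,0],[0.05,-0.6,0],1]
    - [[-0.15,0.6,0],[0.05,-0.6,0],1]
    - [[-0.15,0.6,0],[0.05,-0.6,0],1]
    - [[-0.15,0.5,0],[0.05,-0.6,0],1]
    - [[-0.15,0.3,0],[0.05,-0.6,0],1]
    - [[-0.15,0.2,0],[0.05,-0.5,0],1]
    - [[-0.15,0.1,0],[0,0,0],1]
    - [[0,0,0],[0,0,0],1]
    - [[0,0,0],[0,0,0],1]

```text
time_s: 6.3
ee_pos: [0.4322, 0.1938, 0.2929]
orientation: [1.372, 2.42, 0.329]
wrist_force: [0.8, -0.4, -3.6]
opening: 0.0232
finger_force: 60.1
```

```bash
cat >> h.py <<'E'
a=np.radians(4.6); N=np.array([-np.sin(.4363)*np.cos(a),-np.sin(.4363)*np.sin(a),np.cos(.4363)])
EYE=np.array([.4697,.2053,.1257])
def plan(h,off=(0,0,0),tcpd=.083):
    "TCP shift/turn (jog units) for the mouth at h above the eye"
    s,R=st(); T=EYE+N*(h+tcpd)+np.array(off); w=np.cross(-R[:,2],N)
    print('dpos',((T-s['ee_pos'])/.05).round(3),'turn',(np.degrees(w)/4).round(3),'mouth h',((s['ee_pos']-R[:,2]*-tcpd*-1*-1-EYE)@N if 0 else (s['ee_pos']+R[:,2]*tcpd-EYE)@N).round(4))
E
python3 -c "
from h import *
plan(.025)"
```

```text
t 6.3 tcp [0.4322 0.1938 0.2929] yawY 32.93 z [ 0.4002  0.0339 -0.9158] q [ 4.740e-01  2.000e-03  2.207e+00 -2.880e-01  5.660e-01  1.500e-01] F [ 0.78 -0.36 -3.59] T [-0.    0.44  0.03] open 0.0232 ff 60.1
dpos [-0.159  0.157 -1.387] turn [ 0.005 -0.33  -0.01 ] mouth h 0.0848
```

Call:
jog_arm:
  rows:
    - [[-0.08,0.08,-0.3],[0,-0.17,0],1]
    - [[-0.08,0.08,-0.4],[0,-0.16,0],1]
    - [[0,0,-0.4],[0,0,0],1]
    - [[0,0,-0.28],[0,0,0],1]
    - [[0,0,0],[0,0,0],1]
    - [[0,0,0],[0,0,0],1]

```text
time_s: 6.9
ee_pos: [0.4248, 0.2015, 0.2239]
orientation: [1.362, 2.401, 0.343]
wrist_force: [0.8, -0.1, -2.6]
opening: 0.0234
finger_force: 60.0
```

Run:
```python
from h import *
plan(.025)
s=snap('scene','s1');t=snap('top','t1')
np.save('sW1.npy',cloud(s));np.save('tW1.npy',cloud(t))
st_=robot.read_state();R=Rn.from_rotvec(st_['orientation']).as_matrix();n=-R[:,2];tcp=st_['ee_pos'];m=tcp-n*.083
th=np.linspace(0,6.28,60);ux=R[:,0];uy=R[:,1];a=np.radians(4.6)
ex=np.cross([0,1,0],N);ex/=np.linalg.norm(ex);ey=np.cross(N,ex)
out=[]
for c,x,y in((s,335,95),(t,205,180)):
    im=cv2.resize(c['frame'][y:y+75,x:x+57,::-1],None,fx=7,fy=7,interpolation=cv2.INTER_CUBIC)
    raw=im.copy()
    for cen,A,B,r,col in((m,ux,uy,.015,(0,255,255)),(m+.03*n,ux,uy,.015,(0,255,255)),(m+.064*n,ux,uy,.019,(255,255,0)),(m+.07*n,ux,uy,.019,(255,255,0)),(EYE+.003*N,ex,ey,.023,(0,255,0)),(EYE+.003*N,ex,ey,.018,(0,255,0))):
        p=proj(c,cen+r*np.cos(th)[:,None]*A+r*np.sin(th)[:,None]*B);cv2.polylines(im,[((p-[x-.5,y-.5])*7).astype(np.int32)],True,col,1)
    out+=[im] if 1 else []
cv2.imwrite('pics/ov1.png',np.hstack(out))
```

```text
t 6.9 tcp [0.4248 0.2015 0.2239] yawY 33.15 z [ 0.421   0.0331 -0.9065] q [ 0.516  0.113  2.323 -0.543  0.353  0.456] F [ 0.76 -0.15 -2.63] T [-0.01  0.51 -0.04] open 0.0234 ff 60.0
dpos [-0.011  0.003 -0.006] turn [ 0.01  -0.004  0.005] mouth h 0.0251
```

View pics/ov1.png

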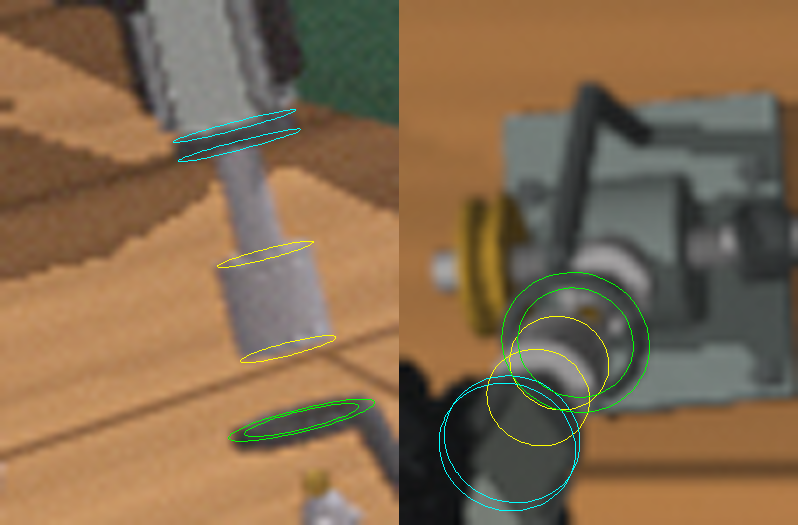

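In the scene crop the coupler, at about (237–328, 350), sits roughly 1 px left of its predicted outline (241–335), hanging above the eye at (230–376, 420). I'll quantify this with a per-camera cylinder fit, relative to that camera's own eye fit.

Run:
```python
from h import *
from scipy.optimize import least_squares
a=np.radians(4.6); ex=np.array([np.cos(.4363)*np.cos(a),np.cos(.4363)*np.sin(a),np.sin(.4363)]); B=np.c_[ex,np.cross(N,ex),N]
s=robot.read_state();R=Rn.from_rotvec(s['orientation']).as_matrix(); m=s['ee_pos']+R[:,2]*.083
for k in 'st':
    W=np.load(k+'W1.npy').reshape(-1,3); Q=(W-m)@B
    for nm,lo,hi,r in(('coupler',.003,.027,.015),('neck',.035,.06,.007),('shoulder',.063,.071,.019)):
        S=Q[(Q[:,2]>lo)&(Q[:,2]<hi)&(np.hypot(Q[:,0],Q[:,1])<r+.006)]
        if len(S)<15: print(k,nm,len(S));continue
        f=least_squares(lambda p: np.hypot(S[:,0]-p[0],S[:,1]-p[1])-r,[0,0],loss='soft_l1',f_scale=.001)
        print(k,nm,len(S),(f.x*1000).round(2),'mm in ex,ey; rms',(np.sqrt(np.mean(f.fun**2))*1e3).round(2))
    S=Q[(np.hypot(Q[:,0],Q[:,1])<.018)&(abs(Q[:,2])<.035)]; print(k,'zmin pct',np.percentile(S[:,2],[1,3,5,10]).round(4))
# silhouette in scene: rows across coupler
c=load('s1'); im=c['frame'].astype(int)
for h in(.006,.012,.018,.024,.045,.055):
    ce=proj(c,m+N*h)[0]; 
    # image normal to the axis
    d=proj(c,m+N*(h+.01))[0]-ce; d/=np.linalg.norm(d); nn=np.array([-d[1],d[0]]); nn*=np.sign(nn[0])
    tt=np.arange(-14,14.1,.25); pts=(ce+tt[:,None]*nn).astype(np.float32)
    sam=cv2.remap(c['frame'],pts[:,:1],pts[:,1:],cv2.INTER_LINEAR)[:,0].astype(int)
    sat=sam.max(1)-sam.min(1); 
    ins=sat<np.percentile(sat,90)*.5; ii=tt[ins&(abs(tt)<10)]; pr=abs(( proj(c,m+N*h+np.cross(N,(np.array(c['extrinsics'])[:3,3]-m))/np.linalg.norm(np.cross(N,(np.array(c['extrinsics'])[:3,3]-m)))*(.015 if h<.03 else .007))[0]-ce)@nn)
    print('h',h,'edges px',ii.min(),ii.max(),'mid',(ii.min()+ii.max())/2,'expected half',pr.round(2))
```

```text
s coupler 158 [-1.28 -0.32] mm in ex,ey; rms 1.48
s neck 78 [-0.97 -1.25] mm in ex,ey; rms 1.56
s shoulder 60 [-1.88 -0.64] mm in ex,ey; rms 2.91
s zmin pct [-0.0263 -0.0253 -0.0235  0.002 ]
t coupler 69 [ 2.67 -2.21] mm in ex,ey; rms 0.71
t neck 0
t shoulder 67 [ 1.27 -0.33] mm in ex,ey; rms 1.91
t zmin pct [-0.0253 -0.0245 -0.024  -0.0218]
h 0.006 edges px -7.0 6.5 mid -0.25 expected half 7.05
h 0.012 edges px -7.0 6.75 mid -0.125 expected half 7.06
h 0.018 edges px -7.0 6.5 mid -0.25 expected half 7.07
h 0.024 edges px -7.0 6.5 mid -0.25 expected half 7.08
h 0.045 edges px -3.25 2.75 mid -0.25 expected half 3.31
h 0.055 edges px -3.5 2.5 mid -0.5 expected half 3.32
```

Relative to the eye, the coupler is within about 0.5–1 mm (slightly -y), so I'll shift +0.5 mm in y and go down through the eye.

Call:
jog_arm:
  rows:
    - [[-0.01,0.013,0],[0,0,0],1]
    - [[0.076,0.006,-0.163],[0,0,0],1]
    - [[0.076,0.006,-0.163],[0,0,0],1]
    - [[0.076,0.006,-0.163],[0,0,0],1]
    - [[0,0,0],[0,0,0],1]
    - [[0,0,0],[0,0,0],1]

```text
time_s: 7.6
ee_pos: [0.4352, 0.2034, 0.1996]
orientation: [1.362, 2.401, 0.344]
wrist_force: [-1.1, 0.2, -4.3]
opening: 0.0232
finger_force: 61.5
```

```bash
python3 -c "
from h import *
plan(-.002,(0,.0005,0))"
```

```text
t 7.6 tcp [0.4352 0.2034 0.1996] yawY 33.19 z [ 0.4214  0.0338 -0.9063] q [ 0.505  0.177  2.336 -0.666  0.286  0.576] F [-1.05  0.18 -4.35] T [0.07 0.72 0.04] open 0.0232 ff 61.5
dpos [ 0.008 -0.007 -0.009] turn [0.001 0.002 0.001] mouth h -0.0015
```

Call:
jog_arm:
  rows:
    - [[0.05,0,-0.11],[0,0,0],1]
    - [[0.05,0.004,-0.11],[0,0,0],1]
    - [[0.05,0.004,-0.11],[0,0,0],1]
    - [[0,0,0],[0,0,0],1]
    - [[0,0,0],[0,0,0],1]

```text
time_s: 8.1
ee_pos: [0.4427, 0.2038, 0.1832]
orientation: [1.361, 2.401, 0.344]
wrist_force: [-0.6, 1.3, -4.1]
opening: 0.023
finger_force: 61.4
```

```bash
python3 -c "
from h import *
plan(-.020,(0,.0005,0))"
```

```text
t 8.1 tcp [0.4427 0.2038 0.1832] yawY 33.19 z [ 0.4216  0.0339 -0.9062] q [ 0.496  0.221  2.342 -0.781  0.245  0.687] F [-0.57  1.26 -4.15] T [0.08 0.74 0.01] open 0.023 ff 61.4
dpos [ 0.009 -0.003 -0.008] turn [0.    0.006 0.   ] mouth h -0.0195
```

Call:
jog_arm:
  rows:
    - [[0.04,0,-0.06],[0,0,0],1]
    - [[0.03,0.002,-0.06],[0,0,0],1]
    - [[0.025,0.002,-0.055],[0,0,0],1]
    - [[0,0,0],[0,0,0],1]
    - [[0,0,0],[0,0,0],1]

```text
time_s: 8.6
ee_pos: [0.4472, 0.2043, 0.1738]
orientation: [1.361, 2.402, 0.344]
wrist_force: [-5.2, 4.0, -5.4]
opening: 0.0235
finger_force: 61.7
```

Run:
```python
from h import *
plan(-.030,(0,.0005,0))
s=snap('scene','s2');t=snap('top','t2')
cv2.imwrite('pics/c2.png',np.hstack([cv2.resize(c['frame'][y:y+66,x:x+66,::-1],None,fx=6,fy=6,interpolation=cv2.INTER_CUBIC) for c,x,y in((s,345,125),(t,205,185))]))
```

```text
t 8.6 tcp [0.4472 0.2043 0.1738] yawY 33.2 z [ 0.421   0.0345 -0.9064] q [ 0.49   0.246  2.344 -0.857  0.224  0.761] F [-5.16  4.05 -5.42] T [0.85 1.73 0.47] open 0.0235 ff 61.7
dpos [ 0.004 -0.005 -0.002] turn [-0.008 -0.003 -0.004] mouth h -0.0299
```

View pics/c2.png

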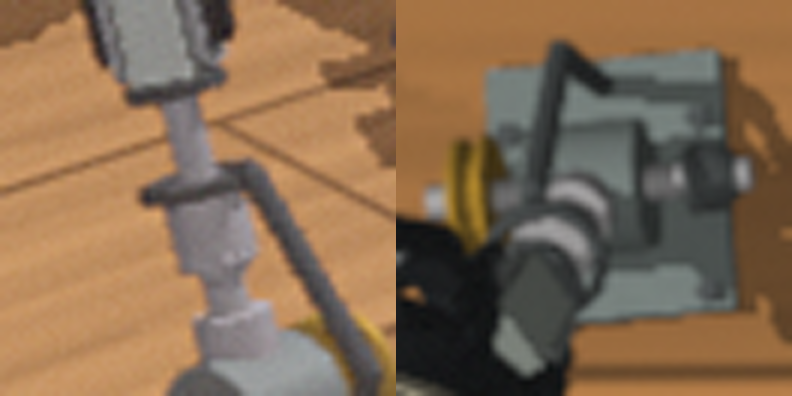

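The coupler is through the eye at (200,190) and over the nipple stem at (228,285) in the scene crop. There's a small side load of about (-4.5, +3) N, so I'll ease off in that direction.

Call:
jog_arm:
  rows:
    - [[-0.013,0.01,-0.006],[0,0,0],1]
    - [[0,0,0],[0,0,0],1]
    - [[0,0,0],[0,0,0],1]

```text
time_s: 9.0
ee_pos: [0.4467, 0.2046, 0.1737]
orientation: [1.361, 2.401, 0.344]
wrist_force: [-3.6, 1.6, -1.9]
opening: 0.0234
finger_force: 62.0
```

```bash
python3 -c "
from h import *
plan(-.030,(0,.0005,0))"
```

```text
t 9.0 tcp [0.4467 0.2046 0.1737] yawY 33.2 z [ 0.4213  0.034  -0.9063] q [ 0.492  0.246  2.344 -0.862  0.224  0.768] F [-3.56  1.62 -1.9 ] T [0.29 1.22 0.2 ] open 0.0234 ff 62.0
dpos [ 0.013 -0.011  0.001] turn [-0.001  0.001 -0.   ] mouth h -0.0298
```

Call:
jog_arm:
  rows:
    - [[-0.009,0.004,-0.004],[0,0,0],1]
    - [[0.021,0.002,-0.045],[0,0,0],1]
    - [[0.021,0.002,-0.045],[0,0,0],1]
    - [[0,0,0],[0,0,0],1]
    - [[0,0,0],[0,0,0],1]

```text
time_s: 9.5
ee_pos: [0.4486, 0.2051, 0.169]
orientation: [1.361, 2.401, 0.344]
wrist_force: [-0.8, 2.8, -5.5]
opening: 0.0236
finger_force: 61.4
```

```bash
python3 -c "
from h import *
s,R=st();plan(-.035,(0,.0005,0))"
```

```text
t 9.5 tcp [0.4486 0.2051 0.169 ] yawY 33.19 z [ 0.4213  0.0341 -0.9063] q [ 0.491  0.259  2.345 -0.91   0.215  0.815] F [-0.82  2.81 -5.45] T [0.48 0.82 0.28] open 0.0236 ff 61.4
t 9.5 tcp [0.4486 0.2051 0.169 ] yawY 33.19 z [ 0.4213  0.0341 -0.9063] q [ 0.491  0.259  2.345 -0.91   0.215  0.815] F [-0.82  2.81 -5.45] T [0.48 0.82 0.28] open 0.0236 ff 61.4
dpos [ 0.018 -0.018  0.005] turn [-0.003  0.001 -0.001] mouth h -0.0349
```

Call:
jog_arm:
  rows:
    - [[0.017,0.007,-0.036],[0,0,0],1]
    - [[0.017,0.001,-0.036],[0,0,0],1]
    - [[0,0,0],[0,0,0],1]
    - [[0,0,0],[0,0,0],1]

```text
time_s: 9.9
ee_pos: [0.4503, 0.2053, 0.1652]
orientation: [1.362, 2.401, 0.343]
wrist_force: [5.1, 1.0, -12.4]
opening: 0.0233
finger_force: 60.7
```

```bash
python3 -c "
from h import *
s,R=st();print('along N',s['wrist_force']@N);plan(-.043,(0,.0005,0))"
```

```text
t 9.9 tcp [0.4503 0.2053 0.1652] yawY 33.19 z [ 0.4211  0.0336 -0.9064] q [ 0.489  0.269  2.346 -0.948  0.208  0.853] F [  5.09   0.98 -12.44] T [0.21 0.31 0.13] open 0.0233 ff 60.7
along N -13.453259655642924
t 9.9 tcp [0.4503 0.2053 0.1652] yawY 33.19 z [ 0.4211  0.0336 -0.9064] q [ 0.489  0.269  2.346 -0.948  0.208  0.853] F [  5.09   0.98 -12.44] T [0.21 0.31 0.13] open 0.0233 ff 60.7
dpos [ 0.051 -0.017 -0.065] turn [ 0.003 -0.003  0.001] mouth h -0.039
```

The pull along the axis shows the balls have snapped. Pressing on.

Call:
jog_arm:
  rows:
    - [[0.017,0.001,-0.036],[0,0,0],1]
    - [[0.017,0.001,-0.036],[0,0,0],1]
    - [[0,0,0],[0,0,0],1]
    - [[0,0,0],[0,0,0],1]

```text
time_s: 10.3
ee_pos: [0.4519, 0.2054, 0.1619]
orientation: [1.361, 2.401, 0.344]
wrist_force: [-2.4, -0.2, 2.3]
opening: 0.0232
finger_force: 62.6
```

```bash
python3 -c "
from h import *
s,R=st();print('along N',s['wrist_force']@N);plan(-.046,(0,.0005,0))"
```

```text
t 10.3 tcp [0.4519 0.2054 0.1619] yawY 33.19 z [ 0.4214  0.0338 -0.9062] q [ 0.487  0.278  2.346 -0.988  0.202  0.893] F [-2.38 -0.22  2.33] T [-0.08  0.41  0.05] open 0.0232 ff 62.6
along N 3.1223665541524026
t 10.3 tcp [0.4519 0.2054 0.1619] yawY 33.19 z [ 0.4214  0.0338 -0.9062] q [ 0.487  0.278  2.346 -0.988  0.202  0.893] F [-2.38 -0.22  2.33] T [-0.08  0.41  0.05] open 0.0232 ff 62.6
dpos [ 0.045 -0.017 -0.053] turn [0.001 0.002 0.   ] mouth h -0.0427
```

Call:
jog_arm:
  rows:
    - [[0.014,0.001,-0.03],[0,0,0],1]
    - [[0.014,0.001,-0.03],[0,0,0],1]
    - [[0,0,0],[0,0,0],1]
    - [[0,0,0],[0,0,0],1]

```text
time_s: 10.7
ee_pos: [0.4533, 0.2056, 0.1588]
orientation: [1.361, 2.401, 0.344]
wrist_force: [-4.6, -0.4, 4.6]
opening: 0.0232
finger_force: 62.8
```

```bash
python3 -c "
from h import *
s,R=st();print('along N',s['wrist_force']@N);plan(-.046,(0,.0005,0))"
```

```text
t 10.7 tcp [0.4533 0.2056 0.1588] yawY 33.2 z [ 0.4213  0.0339 -0.9063] q [ 0.486  0.287  2.347 -1.024  0.196  0.927] F [-4.61 -0.37  4.62] T [-0.08  0.39 -0.06] open 0.0232 ff 62.8
along N 6.1428642692985544
t 10.7 tcp [0.4533 0.2056 0.1588] yawY 33.2 z [ 0.4213  0.0339 -0.9063] q [ 0.486  0.287  2.347 -1.024  0.196  0.927] F [-4.61 -0.37  4.62] T [-0.08  0.39 -0.06] open 0.0232 ff 62.8
dpos [ 0.016 -0.02   0.009] turn [-0.     0.001 -0.   ] mouth h -0.0461
```

Spring reaction is about 9.7 N, which puts the plunger about 6 mm in. The tool is square and gripped at 62 N, so I'll hand it in.

```bash
python3 -c "
from h import *
print(robot.sign_off()); st()"
```

```text
the job is handed in; nothing more can be done
None
the job is handed in; nothing more can be done
```

I pressed the lubricator through the guide eye onto the nipple until it snapped, then handed it in still gripped, with the plunger about 6 of 8 mm in (estimated from spring force and arm position); no verdict came back.

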